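# Lock the green bayonet cap of a filter holder

### The job

Close the filter holder with the green cap: push its cap down against the spring and, keeping it down, twist it clockwise (seen from above) a quarter turn, then let go so that the spring seats it in its locking notch. Leave the holder with the orange cap open, as it is.

Things in the scene. Friction and masses are not known exactly. Their poses are not given: they have to be found in the camera images.
- green_holder: Filter holder with the green cap, screwed to the worktop: dark round foot 94 mm wide, silver tube 63 mm wide with two bayonet slots, rim 75 mm above the worktop, short brass hose barb low on its x side. Origin: centre of its underside, z up. Place and yaw differ from run to run.
- green_grip (a point): Grip point of the green cap: a disc 64 mm wide, 10 mm thick, with an upright grip bar across it, 52 mm long, 16 mm thick, rising 32 mm above the disc, white line on top. Point: on the vertical turning axis, 21 mm above the disc, 11 mm below the bar's top, 122 mm above the worktop while sprung up. x runs along the bar, y across its thickness, z up. It moves with the cap.
- green_press (a joint): How far the green cap is pushed down (m): 0 sprung up, 0.015 at the bottom stop. The spring pushes back with about 5 N at 0 and 11 N at the bottom. The cap turns only while pushed down at least 0.009 (aim for 0.012); locked and released it rests at about 0.006.
- green_turn (a joint): Turn of the green cap (rad), growing clockwise seen from above: within 0.1 of 0 at the start, in the open entry slot; the locking notch catches from 1.15 to the end stop at 1.65 (aim for 1.4). In the notch the released cap springs up 3 mm and cannot turn back.
- orange_turn (a joint): Turn of the orange cap (rad), same sense, of a second, identical holder that stands 0.15 to 0.35 m from the green one, to its left or right (they change places). It starts within 0.1 of 0 (open) and must be left so.
Mind the look-alikes: they are no part of the job. Leave any red or turquoise look-alike of the green_holder alone.

How it is judged (in metres and radians):
At the end, for the whole second after the job is handed in: The green cap is turned at least 1.1 rad clockwise and has sprung up into its notch (pressed 4.5 to 7.8 mm, resting at about 6 mm); the orange cap is still open (turned less than 0.25 rad) (value of joint green_turn above 1.1 rad and value of joint green_press between 0.0045 and 0.0078 m and value of joint orange_turn below 0.25 rad); the robot touches nothing.
It fails at once if the orange cap is turned out of its open position (value of joint orange_turn above 0.4 rad).
It also fails if it takes over 35 s, if anything falls off the work surface, if the arm or the gripper's body presses on something with over 40 N, if the wrist force passes 120 N, or if a joint passes its speed limit or range.

### The arm

A 6-joint arm with a two-finger parallel gripper is mounted at the origin on a cart in front of the work surface, level with it; the furniture and walls round the work are solid. World frame = base frame: x ahead of the robot, y to its left, z up, the work surface at z = 0. Lengths are in mm, angles in rad, forces in N, time in s.
With the tool pointing down it reaches from about 400 to 825 mm from the base axis. Payload 7 kg.
Tool frame: the origin (TCP) lies on the front face of the gripper's body, between the roots of the fingers; the fingertips stand 66 mm ahead of it and the grasp point (between the pads) lies env.grip_point_offset ahead of it (env.grip_point_offset is the distance from the TCP to the grasp point, in mm); z points along the fingers, y is the direction in which the jaws open and shut (so a half turn about z gives the same grasp; the last joint's range is limited). The gripper opens to 88 mm and grips with 3 to 60 N. Pads are 19 mm wide; open, the fingers measure 130 mm over their backs; the gripper's body (78 mm by 193 mm) begins 47 mm behind the grasp point.
Start: joints at [-0.939, 0.359, 0.012, 0, -1.224, -0.288], TCP at [227.493, -635.486, 292.161] pointing down, gripper open.
Joint ranges: [-3.07, 3.07], [-1.43, 2.12], [-1.02, 1.25], [-3.03, 1.67], [-3.05, -0], [-3.03, 3.03]. Speed limits (rad/s): [2.39, 2.39, 3.01, 3.14, 3.14, 3.14].

### API

Orientations are given as a rotation vector (axis times angle).
In Python, from rig import env gives the robot as it stands.
- The arm moves only by the tool step_arm, never from a script. Its argument "series" is a list of rows, each a list of 5 numbers: the opening, from 0 (shut) to 1 (fully open), then the shift along the tool's x, y, z in m, then the turn about the tool's z in degrees. A call has 1 to 20 rows; each row shifts and turns the commanded pose from where the row before left it, along the tool's axes as they then stand; what a row does not reach is not made up. A row lasts 1/10 s, in which the tool goes at most 50 mm and 8.59 degrees, less where a joint would pass 70% of its speed; a pose out of reach is approached as far as the arm can. A call with a gripper value outside its range is refused whole. The fingers move at their own pace and stop on an object; the grip force is fixed at half the most. Time passes only in rows, so rows that do not move let the fingers close. It gives the time, the measured TCP pose, the force and the opening at its end, in the units of the state.
- env.state(): the state, without advancing time (a new reading comes with each control period).
- env.capture(name): name is "scene" or "top" or "wrist"; returns a dict with "image" (420x560x3 uint8, red, green, blue), "camera_matrix" (3x3 intrinsics, pixels), "rvec" (rotation vector, rad) and "tvec" (3), from world to camera coordinates, as OpenCV has them. Camera axes: x right, y down, z forward; pixel columns grow to the right and rows downward; lengths in mm; the calibration is good to about 2 mm. A picture is of the moment at which its call begins. There is no depth.
- env.sign_off(): hands the job in, once; it reports no verdict.
The state is a dict: "time_s": time; "joint_positions": joint angles; "joint_velocities": joint speeds; "effort": joint torques, N m; "tool_pos": TCP position; "tcp_rot": TCP orientation; "wrist_force": force on the tool from outside, world axes, zero at the start; "ft_torque": the same for the moment, N m; "finger_gap": finger opening in mm.
Only numpy, scipy, OpenCV 4.12 (cv2) and the standard library are available. Lean on these libraries where they do the work, as an engineer would, in place of code of your own. Each camera call takes 0.05 s, during which the arm holds its last target.

## Working session

There is one attempt and no reset: what is moved stays moved. The work goes in short steps, Python scripts to look and compute and a tool call to move; the robot and the scene stay as the last step left them, time stands still between calls to the robot, and variables do not carry over. Pictures are saved under pics/ and viewed, and the job is handed in when it is done.

Besides the shell and the picture viewer there is one more tool, called after "Emit:" as name(argument=value, ...) on one line, values as JSON. step_arm: Moves the arm, as the interface text tells. Its arguments: {"type":"object","properties":{"series":{"type":"array","items":{"type":"array","items":{"type":"number"}}}},"required":["series"]}

```bash
mkdir -p pics; ls; python3 - <<'E'
from rig import env
import cv2
print(env.state(), env.grip_point_offset)
for n in ("scene","top","wrist"):
    c=env.capture(n); cv2.imwrite(f"pics/{n}0.png",c["image"][:,:,::-1]); print(n,c["camera_matrix"],c["rvec"],c["tvec"])
E
```

```text
pics
{'time_s': 0.0, 'joint_positions': array([-9.38896595e-01,  3.59395536e-01,  1.10962266e-02, -3.53236780e-04,
       -1.22408951e+00, -2.88118750e-01]), 'joint_velocities': array([ 0.00094668, -0.00075914, -0.00017691, -0.00068675, -0.00019923,
        0.00010519]), 'effort': array([ 1.57056500e-03, -5.82719922e+01,  2.93049037e+01,  6.99721187e+00,
        6.69759684e-03, -1.57079594e-04]), 'tool_pos': array([ 227.3877819 , -635.16244224,  291.23270512]), 'tcp_rot': array([ 5.37098266e-01, -3.09492351e+00, -2.47274264e-03]), 'wrist_force': array([-0.24419971, -0.50286776,  0.80225752]), 'ft_torque': array([-0.02561384,  0.03771235,  0.01704657]), 'finger_gap': 87.53260711823147} 46.800000000000004
scene [[504.13820027   0.         284.62146855]
 [  0.         504.13820027 204.09436939]
 [  0.           0.           1.        ]] [ 0.56350107 -2.50013784  1.38803966] [410.07451731 237.8140412  721.3239444 ]
top [[398.94405344   0.         280.84677323]
 [  0.         398.94405344 215.11097154]
 [  0.           0.           1.        ]] [ 2.10527617 -2.14320895  0.19484372] [-41.44498446 509.93427539 852.05060204]
wrist [[368.40886573   0.         276.95231002]
 [  0.         368.40886573 212.50778764]
 [  0.           0.           1.        ]] [-1.7067242  -2.42245741 -0.33878339] [673.75473774 -34.9997273  389.27975591]
```

View pics/scene0.png

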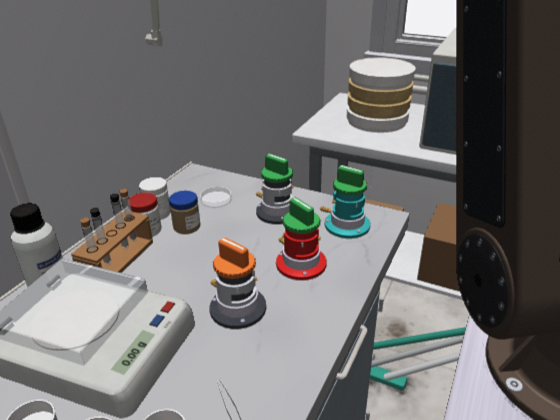

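View pics/top0.png

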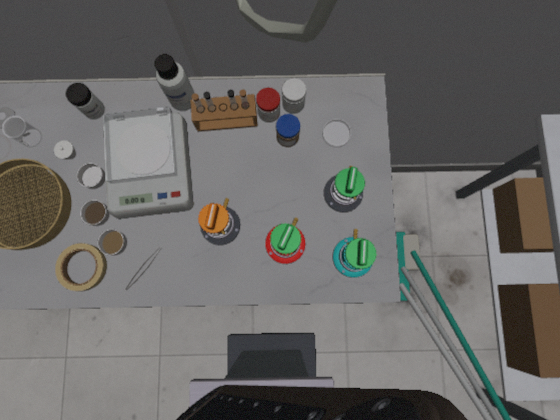

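View pics/wrist0.png

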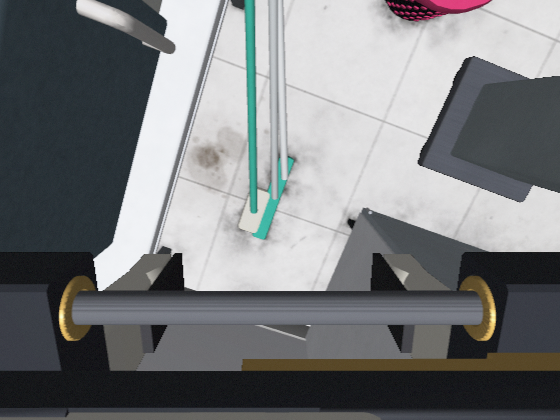

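Candidates with green caps are top-view (348,183), with dark foot and silver tube; (286,240), with red tube and foot; and (359,253), with turquoise tube and foot. By the description the right one is (348,183), which is scene (276,185). I'll check it in a close crop and measure.

```bash
cat > h.py <<'E'
import numpy as np, cv2
def ray(c,uv,z):
    R=cv2.Rodrigues(np.array(c["rvec"],float))[0]; t=np.array(c["tvec"],float).ravel()
    p=cv2.undistortPoints(np.array([[uv]],float),np.array(c["camera_matrix"]),None)[0,0]
    d=R.T@np.array([p[0],p[1],1]); o=-R.T@t
    return o+d*(z-o[2])/d[2]
def proj(c,P): return cv2.projectPoints(np.array(P,float).reshape(-1,3),np.array(c["rvec"],float),np.array(c["tvec"],float),np.array(c["camera_matrix"]),None)[0].reshape(-1,2)
E
python3 - <<'E'
from rig import env
from h import *
crops=[]
for n,(x,y,w,h) in {"top":(310,150,80,70),"scene":(240,145,80,80)}.items():
    c=env.capture(n); im=c["image"]; cr=im[y:y+h,x:x+w]
    crops.append(cv2.resize(cr,(400,400*h//w),interpolation=cv2.INTER_NEAREST))
    hsv=cv2.cvtColor(cr,cv2.COLOR_RGB2HSV)
    m=cv2.inRange(hsv,(50,120,50),(75,255,255))
    k,l,s,ce=cv2.connectedComponentsWithStats(m); print(n,s,ce+[x,y])
    # white-ish pixels inside green hull
    cnt=max(cv2.findContours(m,0,2)[0],key=cv2.contourArea); hull=cv2.convexHull(cnt)
    hm=np.zeros_like(m); cv2.drawContours(hm,[hull],-1,255,-1)
    wm=(hsv[...,1]<110)&(hsv[...,2]>150)&(cv2.erode(hm,np.ones((3,3)))>0)
    ys,xs=np.nonzero(wm); print("white",len(xs))
    if len(xs)>3:
        pts=np.c_[xs+x,ys+y].astype(np.float32); print(pts.min(0),pts.max(0))
        vx,vy,cx,cy=cv2.fitLine(pts,cv2.DIST_L2,0,.01,.01).ravel()
        t=(pts-[cx,cy])@[vx,vy]; a=np.array([cx,cy])+t.min()*np.array([vx,vy]); b=np.array([cx,cy])+t.max()*np.array([vx,vy])
        A,B=ray(c,a,133),ray(c,b,133); print(a,b,A,B,(A+B)/2,np.linalg.norm(A-B),np.degrees(np.arctan2(*(B-A)[[1,0]])))
cv2.imwrite("pics/crop1.png",cv2.cvtColor(np.hstack([cv2.copyMakeBorder(i,0,400-i.shape[0],0,0,0) for i in crops]),cv2.COLOR_RGB2BGR))
E
```

```text
top [[   0    0   80   70 4999]
 [  25   17   30   30  601]] [[349.52290458 184.75175035]
 [349.30948419 182.40599002]]
white 51
[350. 168.] [355. 187.]
[350.6674 187.1138] [353.9005  168.15355] [ 549.15532727 -195.37092079  133.        ] [ 589.62743848 -204.1033332   133.        ] [ 569.39138287 -199.737127    133.        ] 41.403463776731456 -12.17569702335642
scene [[   0    0   80   80 5178]
 [  21   10   32   28  610]
 [  43   54   37   26  612]] [[277.46562379 182.57898803]
 [275.99508197 170.02295082]
 [300.20588235 215.18300654]]
white 1
```

View pics/crop1.png

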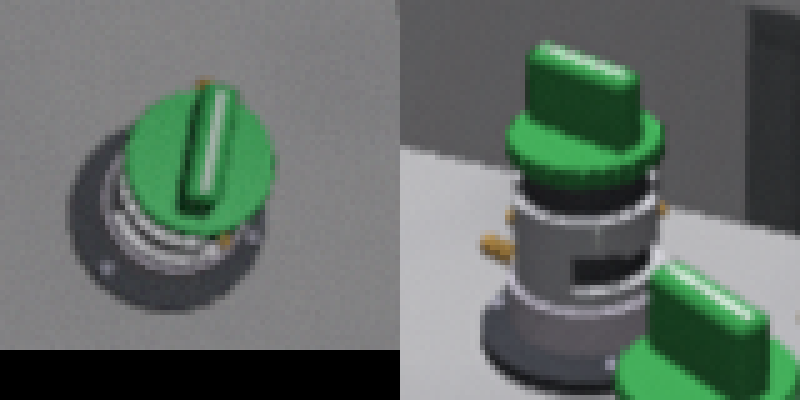

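```bash
python3 - <<'E'
from rig import env
from h import *
s=env.state(); R=cv2.Rodrigues(s["tcp_rot"])[0]; print(R.round(3)); print(s["time_s"])
c=env.capture("top"); im=c["image"]
hsv=cv2.cvtColor(im,cv2.COLOR_RGB2HSV)
for nm,lo,hi in (("green",(50,120,50),(75,255,255)),("orange",(3,150,120),(14,255,255))):
    m=cv2.inRange(hsv,lo,hi); k,l,st,ce=cv2.connectedComponentsWithStats(m)
    for i in range(1,k):
        if st[i,4]>300: 
            cnt=max(cv2.findContours((l==i).astype(np.uint8),0,2)[0],key=cv2.contourArea)
            (x,y),r=cv2.minEnclosingCircle(cnt); e=cv2.fitEllipse(cv2.convexHull(cnt))
            print(nm,st[i],(x,y,r),e,ray(c,(x,y),101).round(1),ray(c,e[0],101).round(1))
# foot of green: centre crop px (168,220)/5
print("foot",ray(c,(310+168/5,150+220/5),5))
E
```

```text
[[-0.941 -0.337 -0.   ]
 [-0.337  0.941  0.001]
 [ 0.     0.001 -1.   ]]
0.25
green [335 167  30  30 597] (349.5164489746094, 181.58642578125, 15.05424976348877) ((349.5014343261719, 181.85032653808594), (29.073589324951172, 29.61219024658203), 175.63955688476562) [ 569.6 -199.3  101. ] [ 569.1 -199.3  101. ]
green [271 224  30  29 608] (285.17999267578125, 238.22000122070312, 14.82174015045166) ((285.1925964355469, 238.15008544921875), (28.775955200195312, 29.324670791625977), 99.88407135009766) [449.7 -58.7 101. ] [449.8 -58.8 101. ]
green [345 238  31  31 634] (360.3602294921875, 253.09140014648438, 15.533212661743164) ((360.19268798828125, 253.24200439453125), (29.83714485168457, 30.79258918762207), 147.49566650390625) [ 415.8 -214.3  101. ] [ 415.5 -213.9  101. ]
foot [ 565.40038337 -200.98948024    5.        ]
```

Dark foot and silver tube confirm the choice. The cap axis is at about (569,-199.5): the white line at z=133 and the disc at z=101 agree within 1 mm, and the bar yaw is about -12°. Now I'll move above it.

Emit:
step_arm(series=[[1,-0.0234,0.0147,0,0],[1,-0.0234,0.0147,0,0],[1,-0.0234,0.0147,0,0],[1,-0.0234,0.0147,0,0],[1,-0.0234,0.0147,0,0],[1,-0.0234,0.0147,0,0],[1,-0.0234,0.0147,0,0],[1,-0.0234,0.0147,0,0],[1,-0.0234,0.0147,0,0],[1,-0.0234,0.0147,0,0],[1,-0.0234,0.0147,0,0],[1,-0.0234,0.0147,0,0],[1,-0.0234,0.0147,0,0],[1,-0.0234,0.0147,0,0],[1,-0.0234,0.0147,0,0],[1,-0.0234,0.0147,0,0],[1,-0.0234,0.0147,0,0],[1,-0.0234,0.0147,0,0],[1,-0.0234,0.0147,0,0],[1,-0.0234,0.0147,0,0]])

```text
time_s: 2.3
tool_pos: [569.6, -199.9, 292.3]
tcp_rot: [-0.537, 3.095, -0.0]
wrist_force: [-0.3, -0.6, 1.2]
finger_gap: 87.6
```

```bash
python3 - <<'E'
from rig import env
print(env.state()["joint_positions"],env.state()["tool_pos"])
E
```

```text
[-1.42762523e-02  2.42228912e-01 -1.52131064e-01 -3.32307687e-05
 -1.17624343e+00 -1.21266332e+00] [ 569.58086702 -199.94199377  292.26668472]
```

Emit:
step_arm(series=[[1,0,0,0,-8.22],[1,0,0,0,-8.22],[1,0,0,0,-8.22],[1,0,0,0,-8.22],[1,0,0,0,-8.22],[1,0,0,0,-8.22],[1,0,0,0,-8.22],[1,0,0,0,-8.22],[1,0,0,0,-8.22],[1,0,0,0,-8.22],[1,0,0,0,-8.22],[1,0,0,0,-8.22],[1,0,0,0,-8.22],[1,0,0,0,-8.22],[1,0,0,0,-8.22],[1,0,0,0,-8.22],[1,0,0,0,-8.22],[1,0,0,0,-8.22],[1,0,0,0,0]])

```text
time_s: 4.2
tool_pos: [569.0, -200.9, 292.1]
tcp_rot: [-3.124, 0.334, 0.0]
wrist_force: [-0.4, -0.1, -0.6]
finger_gap: 87.6
```

```bash
python3 - <<'E'
from rig import env
from h import *
s=env.state(); R=cv2.Rodrigues(s["tcp_rot"])[0]; print(R.round(3),s["joint_positions"].round(3),s["tool_pos"])
c=env.capture("wrist"); cv2.imwrite("pics/wrist1.png",c["image"][:,:,::-1])
print(proj(c,[[569.3,-199.5,133],[569.3,-199.5,101]]))
E
```

```text
[[ 0.977 -0.212 -0.   ]
 [-0.212 -0.977  0.   ]
 [-0.    -0.    -1.   ]] [-0.016  0.242 -0.153 -0.    -1.176  1.374] [ 568.97176628 -200.91190147  292.14785314]
[[276.1538787  215.8093068 ]
 [276.21031783 204.4482476 ]]
```

View pics/wrist1.png

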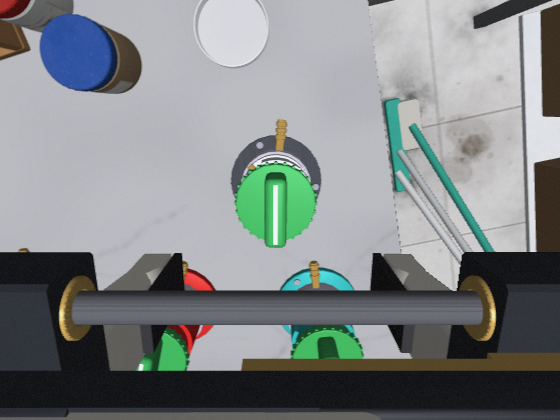

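The wrist view shows the cap at (275,205) with its bar upright from (275,175) to (275,246), on the dark foot. Refining from the white line.

```bash
python3 - <<'E'
from rig import env
from h import *
s=env.state(); R=cv2.Rodrigues(s["tcp_rot"])[0]
c=env.capture("wrist"); im=c["image"]; hsv=cv2.cvtColor(im,cv2.COLOR_RGB2HSV)
m=cv2.inRange(hsv,(50,120,30),(75,255,255)); m[252:]=0
cnt=max(cv2.findContours(m,0,2)[0],key=cv2.contourArea); hm=cv2.drawContours(np.zeros_like(m),[cv2.convexHull(cnt)],-1,255,-1)
w=(hsv[...,1]<110)&(hsv[...,2]>150)&(cv2.erode(hm,np.ones((5,5)))>0)
ys,xs=np.nonzero(w); pts=np.c_[xs,ys].astype(np.float32); print(len(xs),pts.min(0),pts.max(0))
(rc,sz,an)=cv2.minAreaRect(pts); print(rc,sz,an)
vx,vy,cx,cy=cv2.fitLine(pts,cv2.DIST_L2,0,.01,.01).ravel(); t=(pts-[cx,cy])@[vx,vy]
A,B=[ray(c,np.array([cx,cy])+q*np.array([vx,vy]),133) for q in (t.min(),t.max())]
print(A,B,np.linalg.norm(A-B),np.degrees(np.arctan2(*(A-B)[[1,0]])))
mid=(A+B)/2; d=mid-s["tool_pos"]; print("mid",mid,"tool delta",R.T@d)
disc=pts; r=cv2.boundingRect(cnt); print(r, ray(c,(r[0]+r[2]/2,210),101))
E
```

```text
306 [261. 185.] [288. 244.]
(269.8258056640625, 215.55401611328125) (58.61112976074219, 26.257061004638672) 78.48616790771484
[ 548.64378973 -194.03976421  133.        ] [ 591.26165211 -203.58846116  133.        ] 43.67447546830793 167.37122416103176
mid [ 569.95272092 -198.81411268  133.        ] tool delta [  0.5027862   -2.2948917  159.14624321]
(235, 161, 82, 87) [ 564.88192596 -198.35451331  101.        ]
```

Emit:
step_arm(series=[[0.6,0,-0.0016,0.012,0],[0.6,0,0,0.015,0],[0.6,0,0,0.015,0],[0.6,0,0,0.015,0],[0.6,0,0,0.015,0],[0.6,0,0,0.015,0],[0.6,0,0,0.012,0],[0.6,0,0,0.01,0],[0.6,0,0,0.008,0],[0.6,0,0,0.005,0],[0.6,0,0,0,0],[0.6,0,0,0,0]])

```text
time_s: 5.5
tool_pos: [569.6, -199.4, 170.5]
tcp_rot: [3.123, -0.338, 0.001]
wrist_force: [-1.0, -0.6, 0.7]
finger_gap: 52.7
```

```bash
python3 - <<'E'
from rig import env
import cv2,numpy as np
print(env.state()["tool_pos"],env.state()["wrist_force"])
a=env.capture("wrist")["image"];b=env.capture("scene")["image"][130:250,200:360]
cv2.imwrite("pics/w2.png",cv2.cvtColor(np.hstack([cv2.resize(a,(400,300)),cv2.resize(b,(400,300))]),cv2.COLOR_RGB2BGR))
E
```

```text
[ 569.62487853 -199.41338545  170.53350149] [-0.95331179 -0.62553181  0.67318736]
```

View pics/w2.png

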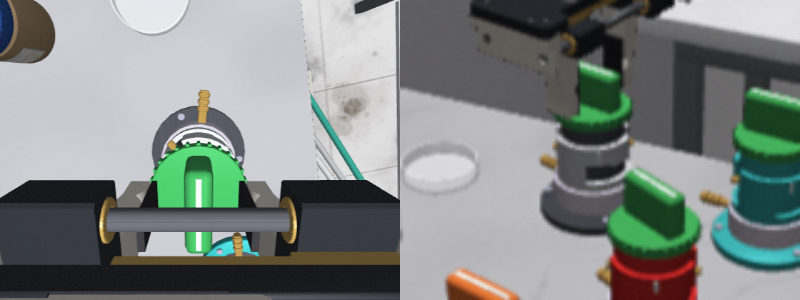

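The bar sits between the fingers (left panel, bar at (198,215), gap centred). Closing.

Emit:
step_arm(series=[[0.6,0,0,0.001,0],[0,0,0,0,0],[0,0,0,0,0],[0,0,0,0,0],[0,0,0,0,0],[0,0,0,0,0],[0,0,0,0,0],[0,0,0,0,0],[0,0,0,0,0]])

```text
time_s: 6.5
tool_pos: [569.3, -199.6, 169.2]
tcp_rot: [3.123, -0.338, -0.0]
wrist_force: [0.4, -1.7, 0.1]
finger_gap: 15.9
```

Gripped at 15.9 mm. Press 12.5 mm.

Emit:
step_arm(series=[[0,0,0,0.003,0],[0,0,0,0.003,0],[0,0,0,0.003,0],[0,0,0,0.002,0],[0,0,0,0.0015,0],[0,0,0,0,0],[0,0,0,0,0]])

```text
time_s: 7.2
tool_pos: [569.3, -199.6, 157.3]
tcp_rot: [3.123, -0.337, 0.0]
wrist_force: [-3.0, -0.7, 8.5]
finger_gap: 16.0
```

Emit:
step_arm(series=[[0,0,0,0.0005,0],[0,0,0,0,4],[0,0,0,0,4],[0,0,0,0,4],[0,0,0,0,4],[0,0,0,0,4],[0,0,0,0,0]])

```text
time_s: 7.9
tool_pos: [569.4, -199.5, 156.9]
tcp_rot: [3.016, -0.878, 0.001]
wrist_force: [-3.6, 0.2, 9.4]
finger_gap: 16.1
```

Emit:
step_arm(series=[[0,0,0,0,4],[0,0,0,0,4],[0,0,0,0,4],[0,0,0,0,4],[0,0,0,0,4],[0,0,0,0,4],[0,0,0,0,4],[0,0,0,0,4],[0,0,0,0,4],[0,0,0,0,4],[0,0,0,0,4],[0,0,0,0,4],[0,0,0,0,4],[0,0,0,0,4],[0,0,0,0,4],[0,0,0,0,0],[0,0,0,0,0]])

```text
time_s: 9.6
tool_pos: [569.7, -199.3, 157.0]
tcp_rot: [-2.175, 2.266, -0.001]
wrist_force: [-3.2, 0.6, 7.3]
finger_gap: 15.6
```

```bash
python3 - <<'E'
from rig import env
import cv2,numpy as np
s=env.state(); R=cv2.Rodrigues(s["tcp_rot"])[0]; print(R.round(3),s["ft_torque"],s["joint_positions"])
a=env.capture("wrist")["image"];b=env.capture("scene")["image"][130:250,200:360]
cv2.imwrite("pics/w3.png",cv2.cvtColor(np.hstack([cv2.resize(a,(400,300)),cv2.resize(b,(400,300))]),cv2.COLOR_RGB2BGR))
E
```

```text
[[-0.041 -0.999  0.001]
 [-0.999  0.041 -0.   ]
 [ 0.    -0.001 -1.   ]] [ 0.10949557  1.0934844  -0.00699222] [-1.30764799e-02  3.60270077e-01 -3.22150813e-01  3.26134463e-04
 -8.87335690e-01 -2.77832415e-02]
```

View pics/w3.png

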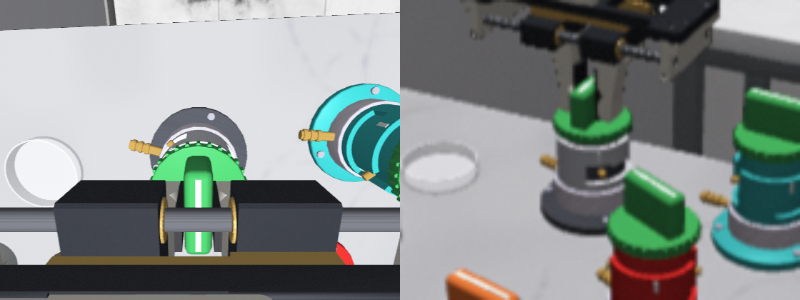

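The cap turned with the gripper: bar aligned in the wrist view at (198,215), and about 80° of turn. Now ease up and release.

Emit:
step_arm(series=[[0,0,0,-0.002,0],[0,0,0,-0.002,0],[0,0,0,-0.001,0],[0,0,0,0,0],[0.6,0,0,0,0],[0.6,0,0,0,0],[0.6,0,0,0,0],[0.6,0,0,0,0],[0.6,0,0,0,0],[0.6,0,0,0,0]])

```text
time_s: 10.7
tool_pos: [569.4, -199.4, 161.1]
tcp_rot: [2.176, -2.266, -0.0]
wrist_force: [-0.6, -0.1, 3.8]
finger_gap: 51.6
```

Emit:
step_arm(series=[[0.6,0,0,-0.005,0],[0.6,0,0,-0.01,0],[0.6,0,0,-0.02,0],[0.6,0,0,-0.03,0],[0.6,0,0,-0.03,0],[0.6,0,0,-0.03,0],[0.6,0,0,-0.01,0],[0.6,0,0,0,0],[0.6,0,0,0,0]])

```text
time_s: 11.6
tool_pos: [568.9, -199.2, 295.5]
tcp_rot: [2.175, -2.267, -0.002]
wrist_force: [-0.1, 0.7, -1.1]
finger_gap: 52.5
```

```bash
python3 - <<'E'
from rig import env
from h import *
s=env.state(); print(s["time_s"],s["tool_pos"],s["wrist_force"])
cw=env.capture("wrist");cs=env.capture("scene");ct=env.capture("top")
a=cw["image"];b=cs["image"][130:250,200:360]
cv2.imwrite("pics/w4.png",cv2.cvtColor(np.hstack([cv2.resize(a,(400,300)),cv2.resize(b,(400,300),interpolation=cv2.INTER_CUBIC)]),cv2.COLOR_RGB2BGR))
cv2.imwrite("pics/s4.png",cv2.cvtColor(cv2.resize(cs["image"][130:250,200:360],(800,600),interpolation=cv2.INTER_CUBIC),cv2.COLOR_RGB2BGR))
cv2.imwrite("pics/t4.png",cv2.cvtColor(cv2.resize(ct["image"][140:290,180:400],(792,540),interpolation=cv2.INTER_CUBIC),cv2.COLOR_RGB2BGR))
# predicted scene pixel of bar-top ends for press 0, 6, 12
th=np.radians(-12.4-80)
for p in (0,6,12):
    print(p,proj(cs,[[569.5,-199.4,133-p],[569.5+24*np.cos(th),-199.4+24*np.sin(th),133-p],[569.5-24*np.cos(th),-199.4-24*np.sin(th),133-p]]).round(1).tolist())
hsv=cv2.cvtColor(cs["image"],cv2.COLOR_RGB2HSV); w=(hsv[...,1]<130)&(hsv[...,2]>140)
ys,xs=np.nonzero(w[150:185,262:292]); print([(x+262,y+150) for x,y in zip(xs,ys)][:60])
E
```

```text
11.6 [ 568.89299897 -199.17639204  295.48364649] [-0.08065129  0.69719224 -1.13480014]
0 [[275.9, 156.5], [281.6, 151.8], [270.0, 161.3]]
6 [[275.9, 159.1], [281.6, 154.4], [270.1, 164.0]]
12 [[276.0, 161.8], [281.6, 157.1], [270.2, 166.7]]
[(np.int64(279), np.int64(155)), (np.int64(280), np.int64(155)), (np.int64(281), np.int64(155)), (np.int64(278), np.int64(156)), (np.int64(279), np.int64(156)), (np.int64(280), np.int64(156)), (np.int64(281), np.int64(156)), (np.int64(277), np.int64(157)), (np.int64(278), np.int64(157)), (np.int64(279), np.int64(157)), (np.int64(280), np.int64(157)), (np.int64(276), np.int64(158)), (np.int64(277), np.int64(158)), (np.int64(278), np.int64(158)), (np.int64(279), np.int64(158)), (np.int64(275), np.int64(159)), (np.int64(276), np.int64(159)), (np.int64(277), np.int64(159)), (np.int64(278), np.int64(159)), (np.int64(273), np.int64(160)), (np.int64(274), np.int64(160)), (np.int64(275), np.int64(160)), (np.int64(276), np.int64(160)), (np.int64(277), np.int64(160)), (np.int64(272), np.int64(161)), (np.int64(273), np.int64(161)), (np.int64(274), np.int64(161)), (np.int64(275), np.int64(161)), (np.int64(276), np.int64(161)), (np.int64(271), np.int64(162)), (np.int64(272), np.int64(162)), (np.int64(273), np.int64(162)), (np.int64(274), np.int64(162)), (np.int64(271), np.int64(163)), (np.int64(272), np.int64(163)), (np.int64(273), np.int64(163)), (np.int64(271), np.int64(164)), (np.int64(272), np.int64(164)), (np.int64(262), np.int64(182)), (np.int64(262), np.int64(183)), (np.int64(262), np.int64(184)), (np.int64(263), np.int64(184)), (np.int64(264), np.int64(184)), (np.int64(289), np.int64(184)), (np.int64(290), np.int64(184))]
```

View pics/s4.png

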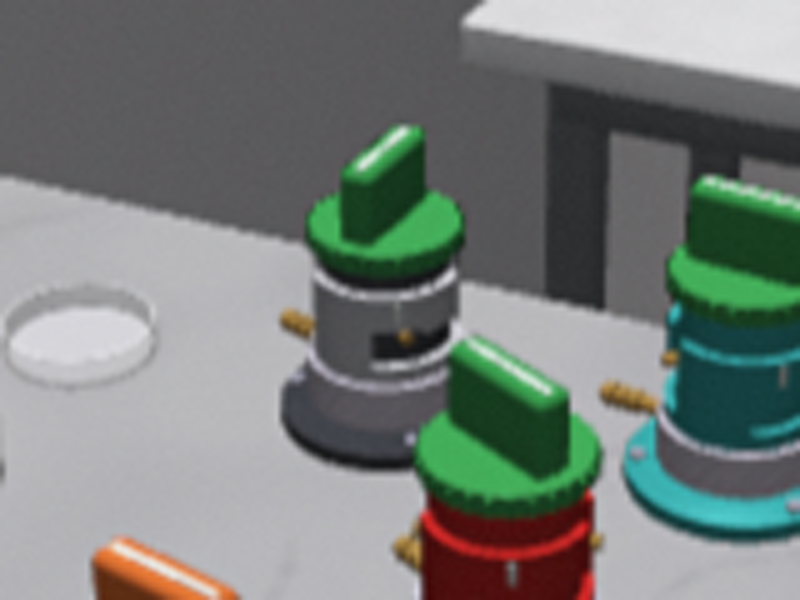

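View pics/t4.png

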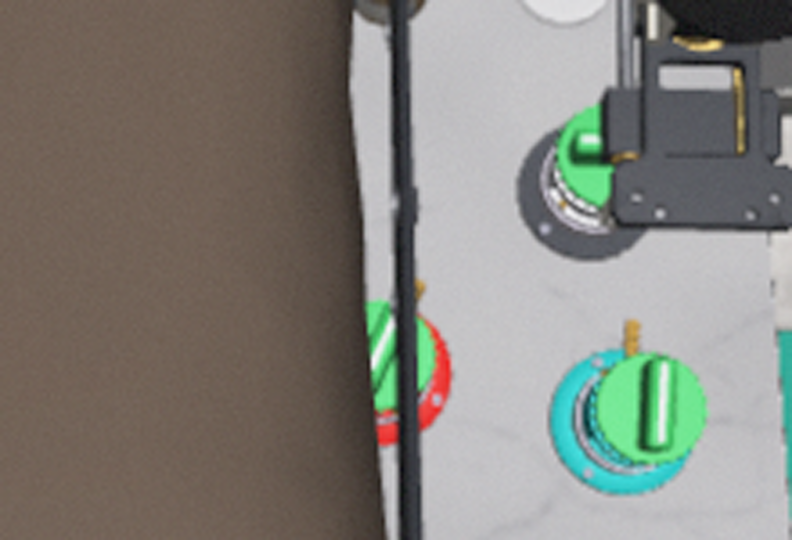

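View pics/w4.png

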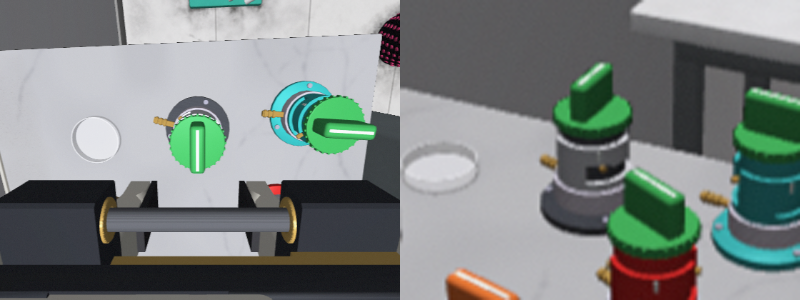

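The cap stands turned ~80° and alone. The scene line from (271,164) to (281,155) fits a press of 6 mm. A quick differential height and angle check against the first picture.

```bash
python3 - <<'E'
from rig import env
from h import *
cs=env.capture("scene"); i0=cv2.imread("pics/scene0.png")[:,:,::-1]
for im in (i0,cs["image"]):
    hsv=cv2.cvtColor(np.ascontiguousarray(im),cv2.COLOR_RGB2HSV)
    m=cv2.inRange(hsv,(50,120,30),(75,255,255))[145:195,250:300]
    l=cv2.connectedComponentsWithStats(m); i=1+l[2][1:,4].argmax(); mm=(l[1]==i)
    # disc's lower edge in centre columns, left/right extremes
    print("lower edge rows",[int(np.nonzero(mm[:,c])[0].max()+145) for c in range(20,36,2)])
    w=((hsv[...,1]<130)&(hsv[...,2]>140))[150:168,262:292]; ys,xs=np.nonzero(w); print("line centre",xs.mean()+262,ys.mean()+150)
    o=cv2.inRange(hsv,(3,150,120),(14,255,255))[230:285,200:270]; ys,xs=np.nonzero(o); print("orange",len(xs),xs.mean()+200,ys.mean()+230)
cw=env.capture("wrist"); hsv=cv2.cvtColor(cw["image"],cv2.COLOR_RGB2HSV)
w=((hsv[...,1]<110)&(hsv[...,2]>150))[172:240,268:286]; ys,xs=np.nonzero(w); pts=np.c_[xs+268,ys+172].astype(np.float32)
vx,vy,cx,cy=cv2.fitLine(pts,cv2.DIST_HUBER,0,.01,.01).ravel()
A,B=[ray(cw,(cx+q*vx,cy+q*vy),127) for q in (-20,20)]; print("bar yaw",np.degrees(np.arctan2(*(B-A)[[1,0]])))
E
```

```text
lower edge rows [181, 182, 182, 182, 182, 182, 181, 181]
line centre 276.5531914893617 156.70212765957447
orange 610 232.34754098360656 261.40819672131147
lower edge rows [184, 184, 184, 184, 184, 184, 184, 183]
line centre 275.8378378378378 159.2972972972973
orange 606 232.30693069306932 261.37953795379536
bar yaw -92.89636913582233
```

```bash
python3 -c "
from rig import env
print(env.sign_off(), env.state()['time_s'])"
```

```text
the job is handed in; nothing more can be done
the job is handed in; nothing more can be done
```

The green-capped holder (dark foot, silver tube) is closed and the job is handed in. I gripped its bar, pressed it about 12 mm, turned it 80° clockwise, eased it up, let go and lifted clear. That took about 12 s of robot time; the sign-off gave no verdict.

My last checks all agreed:
- **Turn:** the bar yaw went from about -12.4° to -92.9°, a turn of about 1.40 rad clockwise.
- **Height:** the cap stands about 2.6 px lower in the scene view than at the start, which is about 6 mm and matches the locked rest height.
- **Orange cap:** its outline in the scene view is unchanged, so it was left open.
- **Contact:** the gripper was about 60 mm clear above the cap, and the wrist force read about 1 N, which is near its zero.

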